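Lock an enclosure in its drilling jig with a wedge

TASK

Get the bare pedal enclosure ready for drilling: lower the hinged bushing plate gently down onto it, then take the steel wedge and push it, thin end first and flat side down, between the plate and the staple's crossbar until it jams firmly and holds the plate down by itself. Hand-tight is enough: do not force it, and leave the other things on the bench alone.

Things in the scene. Friction and masses are not known exactly. Their poses are not given: they have to be found in the camera images.
- jig: Drilling jig fixed to the bench: plywood base 210 x 160 x 18 mm with a nest for the enclosure, hinge blocks at its far end, a hinged bushing plate and an upright U-shaped staple near the front. Origin: centre of the base's underside, on the bench. x runs from the front (knob and staple end) to the hinge, y to the left, z up.
- plate_hinge (a point): Middle of the bushing plate's hinge axis, 89 mm along the jig's x from its origin, 56 mm above the bench. The axis runs along the jig's y.
- bushing_plate (a joint): Angle of the aluminium bushing plate, rad: 0 flat on the enclosure (underside 52 mm, top 60 mm above the bench), growing as its front rises. The stiff hinge leaves it at any angle (0.45 to 0.85 at first); 1 to 2 N down on the knob lowers it. 8 mm thick, 120 mm wide; shut, its front edge is 85 mm in front of the jig's origin; a slot 16 x 54 mm lets the staple through.
- plate_knob (a point): Centre of the black ball knob, 22 mm in diameter, 21 mm in front of the plate's front edge, 195 mm from the hinge axis and 47 mm to the left of the plate's middle line; it moves with the plate. Shut, it is 56 mm above the bench.
- staple_eye (a point): Point midway between the staple's legs under its crossbar, at the level of the shut plate's top (60 mm above the bench), 52 mm in front of the jig's origin; axes as the jig's. Staple: U-bolt of 8 mm steel bar, 33 mm clear between the legs. Its crossbar's underside is 8.5 to 12.5 mm above this point (set by nuts, not measured), so where the wedge jams must be felt.
- enclosure: Bare grey die-cast enclosure, 94 x 119 x 34 mm, open side down, already in the jig's nest under the plate with 1.5 to 2 mm play. Origin: centre of its underside.
- wedge: Steel wedge lying flat on the bench to the right of the jig, 110 mm long, 22 mm wide, 0.11 to 0.18 kg. Origin: middle of its flat underside; x points to the thin nose, z up. Its top tapers 1 in 10, from 14.2 mm at the head to 5 mm at the nose. It goes through the staple along the jig's +x, flat side on the plate, and jams with some 35 to 78 mm of it past the crossbar's middle.
- wedge_nose (a point): Tip of the wedge's thin, rounded nose, on its underside, 55 mm ahead of its origin.
- wedge_head (a point): Middle of the wedge's upright head (18 mm long, 22 mm wide, 26 mm tall), 46 mm behind the wedge's origin and 13 mm above its underside. A steady level push of 11 to 15 N on the head, the wedge lying free on the shut plate, jams it as it should be (it then presses on the plate with 10 to 23 N, by friction); more than 18 N is forcing it.
- flux_jar: Small amber jar with black cap, 41 mm across and 42 mm tall, to the left of the jig; origin under its centre. Leave alone.
- potentiometer: Potentiometer standing shaft up, 24 x 19 x 34 mm, on the right; origin under its centre. Leave alone.
- control_knob_2: Grey control knob, 26 mm across, 16 mm tall, on the right; origin under its centre. Leave alone.
- screwdriver_red: Red-handled screwdriver, 168 mm long, 22 mm thick, lying on the right near the front; origin under its middle. Leave alone.
- marker: Black felt marker, 129 mm long, 12 mm thick, lying on the left near the front; origin under its middle. Leave alone.
There are look-alikes about, which are no part of the job. Of the things that look like the wedge, the smaller one is meant.

How it is judged:
By the outcome, as a careful person would: the job done as asked, in the order asked, and still so for the second after the job is handed in, with the robot touching nothing.
It also fails if it takes over 70 s, if anything falls off the work surface, if the arm or the gripper's body presses on something with over 40 N, if the wrist force passes 120 N, or if a joint passes its speed limit or range.

ROBOT

A 6-joint arm with a two-finger parallel gripper is mounted at the origin on a cart in front of the work surface, level with it; the furniture and walls round the work are solid. World frame = base frame: x ahead of the robot, y to its left, z up, the work surface at z = 0. Lengths are in m, angles in rad, forces in N, time in s.
With the tool pointing down it reaches from about 0.325 to 0.9 m from the base axis. Payload 6.1 kg.
Tool frame: the origin (TCP) lies midway between the tips of the shut fingers; the grasp point (between the pads) lies 19 mm behind it; z points along the fingers, y is the line along which they close (so a half turn about z gives the same grasp; the last joint's range is limited). The gripper opens to 85 mm and grips with 20 to 120 N. Pads are 22 mm wide; open, the fingers measure 114 mm over their backs; the gripper's body (76 mm by 85 mm) begins 54 mm behind the grasp point. The pads swing forward as they close: fully open they stand 13 mm farther back than shut.
Start: joints at [-1.458, 0.22, 1.526, -0, 1.395, -0.126], TCP at [0.148, -0.607, 0.231] pointing down, gripper open.
Joint ranges: [-2.98, 2.98], [-0.91, 2.08], [0.09, 2.57], [-1.24, 4.39], [0.2, 2.65], [-2.68, 2.68]. Speed limits (rad/s): [2.57, 2.57, 3.01, 3.14, 3.14, 3.14].

INTERFACE

Orientations are given as [roll, pitch, yaw] about the fixed x, y, z axes, in that order (R = Rz(yaw) Ry(pitch) Rx(roll)).
In Python, from plant import movep, move_l, set_joints, gripper_to, hold, inverse_kinematics, observe, get_image, get_calibration, Unreachable, job_done gives the robot as it stands. Calls block until the motion is done:
- movep(position, orientation): joint-space move of the TCP to a pose.
- move_l(position, feed=0.15, rotation=None, max_force=None): straight line of the TCP; rotation=None keeps the orientation; feed is the mean speed in m/s. With max_force (N) it stops when the force on the tool has changed by that much, and returns True; else False.
- set_joints(angles): joint-space move.
- gripper_to(opening, f_grip=None): finger opening in m; f_grip is the grip in N (None keeps the last); returns when the fingers have stopped.
- hold(seconds).
- inverse_kinematics(position, orientation): joint angles nearest the present ones, or None.
- observe(): the state.
- get_image(name): name is "scene" or "side" or "wrist"; returns (picture, depth): 384x512x3 uint8, red, green, blue; 384x512 float32, m along the optical axis (not along the pixel's ray), 0 where there is no reading.
- get_calibration(name): a dict with "intrinsics" (3x3 intrinsics, pixels), "world_from_camera" (4x4, takes a point from camera to world coordinates). Camera axes: x right, y down, z forward; pixel columns grow to the right and rows downward; lengths in m; the calibration is good to about 2 mm. A picture is of the moment at which its call begins: read the wrist's pose just before it. get_calibration takes no time and is no camera call; for the wrist camera it gives the pose at the moment of the call.
A pose or a line that the arm cannot do raises Unreachable and nothing moves.
- job_done(): hands the job in; it is judged then, once.
The state is a dict: "time_s": time; "q": joint angles; "joint_velocities": joint speeds; "joint_torque": joint torques, N m; "eef_pos": TCP position; "tcp_rot": TCP orientation; "ft_force": force on the tool from outside, world axes, zero at the start; "torque": the same for the moment, N m; "opening": finger opening in m; "grasp_force": force on a finger pad.
Only numpy, scipy, OpenCV 4.12 (cv2) and the standard library are available. Lean on these libraries where they do the work, as an engineer would, in place of code of your own. Each camera call takes 0.05 s, during which the arm holds its last target. There are 200 camera calls.

## Working session

There is one attempt and no reset: what is moved stays moved. The work goes in short steps, each a Python script; the robot and the scene stay as the last script left them, time stands still between calls to the robot, and variables do not carry over. Pictures are saved under pics/ and viewed, at most 10 in all, crops included, and the job is handed in when it is done.

```bash
ls; mkdir -p pics; python3 - <<'E'
from plant import *
import cv2,numpy as np
for n in ("scene","side"):
    p,d=get_image(n); np.savez(f"pics/{n}0.npz",p=p,d=d,K=get_calibration(n)["intrinsics"],T=get_calibration(n)["world_from_camera"])
    cv2.imwrite(f"pics/{n}0.png",cv2.resize(p[:,:,::-1],(800,600),interpolation=cv2.INTER_CUBIC))
    print(n,get_calibration(n))
E
```

```text
pics
scene {'intrinsics': array([[416.81145122,   0.        , 254.71345995],
       [  0.        , 416.81145122, 192.71704297],
       [  0.        ,   0.        ,   1.        ]]), 'world_from_camera': array([[-0.87183066, -0.36417169,  0.32755196,  0.17171686],
       [-0.48958996,  0.62799352, -0.60491802,  0.57088642],
       [ 0.01459351, -0.68775222, -0.72579881,  0.92552819],
       [ 0.        ,  0.        ,  0.        ,  1.        ]])}
side {'intrinsics': array([[376.10442498,   0.        , 254.21036164],
       [  0.        , 376.10442498, 191.91114645],
       [  0.        ,   0.        ,   1.        ]]), 'world_from_camera': array([[ 8.33811039e-01, -3.30279000e-01,  4.42351594e-01,
         3.91990836e-04],
       [-5.51896547e-01, -4.79822759e-01,  6.82041290e-01,
        -9.52313215e-01],
       [-1.30135529e-02, -8.12825874e-01, -5.82361353e-01,
         7.58050007e-01],
       [ 0.00000000e+00,  0.00000000e+00,  0.00000000e+00,
         1.00000000e+00]])}
```

View pics/scene0.png

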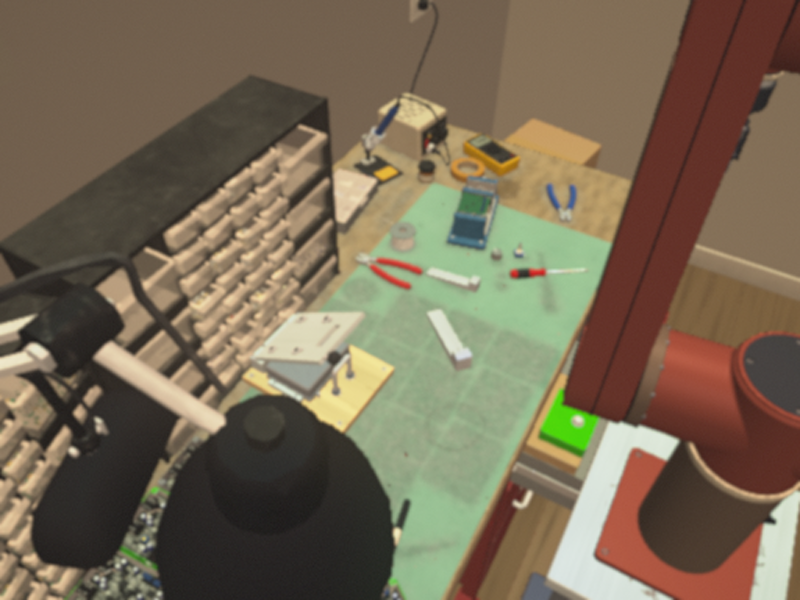

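View pics/side0.png

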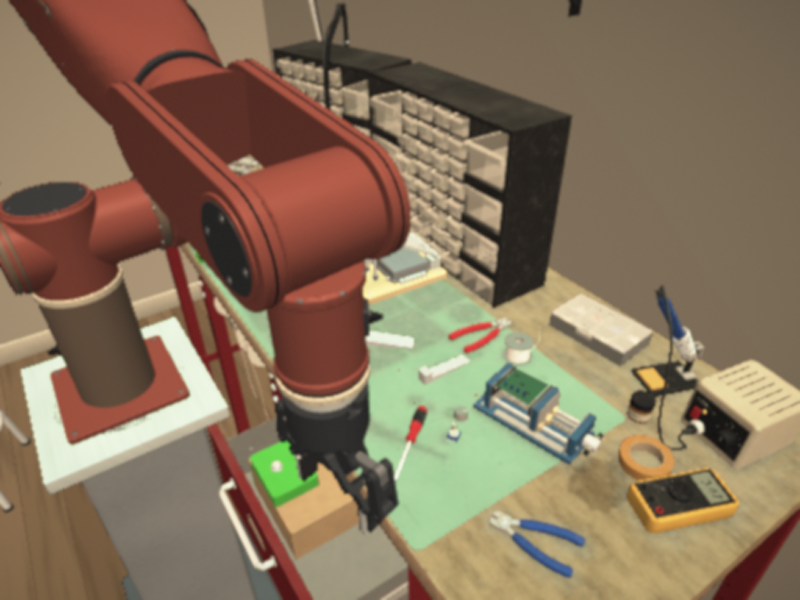

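The scene view shows the jig at about (315,360) and two wedge look-alikes: A at (450,338) and B at (453,278). The side view shows B at (443,368) and A partly hidden at (390,340). I'll measure both with the depth data.

```bash
cat > h.py <<'E'
import numpy as np,cv2
def load(n):
    z=np.load(f"pics/{n}.npz"); return z["p"],z["d"],z["K"],z["T"]
def ray(K,T,u,v,z):
    r=T[:3,:3]@np.linalg.solve(K,[u,v,1]); o=T[:3,3]; return o+r*(z-o[2])/r[2]
def cloud(d,K,T):
    v,u=np.mgrid[:d.shape[0],:d.shape[1]]
    c=np.stack([(u-K[0,2])/K[0,0]*d,(v-K[1,2])/K[1,1]*d,d],-1)
    return c@T[:3,:3].T+T[:3,3]
E
python3 - <<'E'
from h import *
for n in ("scene0","side0"):
    p,d,K,T=load(n); P=cloud(d,K,T); hsv=cv2.cvtColor(p,cv2.COLOR_RGB2HSV)
    m=((hsv[...,1]<50)&(hsv[...,2]>110)&(P[...,2]<.05)&(P[...,2]>-.01)&(d>0)&(P[...,0]>.3)).astype(np.uint8)
    k,l,s,c=cv2.connectedComponentsWithStats(m)
    for i in range(1,k):
        if 60<s[i,4]<3000:
            q=P[l==i]; r=cv2.minAreaRect((q[:,:2]*1000).astype(np.float32))
            print(n,(c[i]/.64).round(),s[i,4],np.round(r[0]),np.round(r[1]),round(r[2]),"z",np.percentile(q[:,2],[5,50,95]).round(3))
p,d,K,T=load("scene0");P=cloud(d,K,T)
for nm,u,v in [("Anose",434,312),("Ahead",463,357),("Bnose",429,272),("Bhead",474,281),("jigR",393,370),("jigF",347,428),("jigplatefar",363,313),("plate frontR",335,358),("knob",335,356),("pot",519,250),("plate L",255,358),("plateBL",297,314)]:
    x=int(u*.64);y=int(v*.64); print(nm,P[y,x].round(3),ray(K,T,u*.64,v*.64,.018).round(3))
E
```

```text
scene0 [563. 206.] 79 [ 408. -658.] [ 58. 127.] 35 z [-0.     0.01   0.016]
scene0 [491. 215.] 112 [ 534. -523.] [ 13. 153.] 15 z [0.002 0.016 0.023]
scene0 [402. 230.] 134 [ 664. -352.] [49. 54.] 30 z [0.037 0.04  0.043]
scene0 [454. 278.] 265 [ 525. -307.] [112.  53.] 17 z [0.002 0.01  0.026]
scene0 [449. 340.] 578 [ 456. -162.] [ 63. 166.] 42 z [0.001 0.012 0.036]
scene0 [296. 384.] 284 [620.  71.] [116.  60.] 39 z [0.025 0.031 0.049]
scene0 [498. 399.] 142 [326. -79.] [61. 38.] 74 z [-0.     0.003  0.005]
scene0 [460. 452.] 244 [345.  40.] [54. 93.] 7 z [-0.     0.002  0.005]
scene0 [409. 453.] 336 [415.  80.] [84. 75.] 38 z [-0.     0.002  0.005]
scene0 [138. 544.] 95 [662. 411.] [44. 20.] 15 z [0.026 0.028 0.04 ]
scene0 [113. 580.] 153 [655. 461.] [24. 62.] 17 z [0.026 0.029 0.038]
scene0 [136. 582.] 156 [625. 454.] [26. 52.] 69 z [0.026 0.029 0.04 ]
side0 [411. 269.] 282 [639. -17.] [ 75. 146.] 59 z [0.024 0.035 0.049]
side0 [390. 340.] 291 [ 487. -175.] [51. 96.] 46 z [0.001 0.009 0.016]
side0 [519. 348.] 279 [ 667. -350.] [63. 53.] 38 z [0.002 0.038 0.042]
side0 [441. 368.] 
[... 327 characters left out ...]
06 0.01 ]
side0 [517. 531.] 186 [ 414. -659.] [ 39. 126.] 15 z [0.006 0.011 0.016]
Anose [ 0.515 -0.204  0.008] [ 0.508 -0.195  0.018]
Ahead [ 0.411 -0.111  0.037] [ 0.414 -0.124  0.018]
Bnose [ 0.574 -0.299  0.005] [ 0.567 -0.287  0.018]
Bhead [ 0.478 -0.304  0.026] [ 0.478 -0.309  0.018]
jigR [ 0.511 -0.039  0.017] [ 0.508 -0.037  0.018]
jigF [0.518 0.097 0.012] [0.514 0.103 0.018]
jigplatefar [ 0.559 -0.025  0.15 ] [ 0.623 -0.125  0.018]
plate frontR [0.54  0.086 0.165] [ 0.61  -0.009  0.018]
knob [0.542 0.082 0.168] [ 0.612 -0.012  0.018]
pot [ 0.436 -0.442  0.016] [ 0.435 -0.44   0.018]
plate L [0.711 0.082 0.053] [0.732 0.062 0.018]
plateBL [ 0.707 -0.036  0.059] [ 0.729 -0.061  0.018]
```

Candidates for the wedge: A at scene pixel (450,338), about 150 mm long with a 36 mm head, and B at (453,278), about 112 mm long with a 26 mm head. B matches 110/26 mm, so I choose B. I'll look at it close up with the wrist camera, and from above the jig too. First I'll check where the lamp is.

```bash
python3 - <<'E'
from h import *
from plant import *
p,d,K,T=load("scene0");P=cloud(d,K,T)
for u,v in [(275,500),(170,500),(380,480),(265,410),(70,330),(160,390),(404,515)]: print((u,v),P[int(v*.64),int(u*.64)].round(3))
D=[np.pi,0,0]
import itertools
print(observe()["tcp_rot"],observe()["eef_pos"])
def snap(n,name):
    c=get_calibration(n); p,d=get_image(n); np.savez(f"pics/{name}.npz",p=p,d=d,K=c["intrinsics"],T=c["world_from_camera"]); cv2.imwrite(f"pics/{name}.png",p[:,:,::-1]); return c
movep([0.50,-0.30,0.26],[np.pi,0,np.pi/2] if False else [np.pi,0,0])
c=snap("wrist","wB"); print(observe()["q"],c["world_from_camera"].round(3), observe()["time_s"])
snap("scene","sc1"); snap("side","si1")
a=cv2.imread("pics/wB.png");b=cv2.imread("pics/si1.png")
cv2.imwrite("pics/m1.png",cv2.resize(np.vstack([a[:,:],b]),(512,600)) if False else cv2.resize(np.hstack([a,b]),(800,300)))
E
```

```text
(275, 500) [0.299 0.464 0.612]
(170, 500) [0.383 0.474 0.546]
(380, 480) [ 0.427  0.147 -0.   ]
(265, 410) [0.323 0.436 0.641]
(70, 330) [0.4   0.471 0.694]
(160, 390) [0.37  0.458 0.652]
(404, 515) [0.365 0.183 0.012]
[-3.13983012e+00 -2.38698935e-04  2.38769829e-01] [ 0.14775232 -0.60672503  0.23030249]
[-6.77270543e-01  1.03364548e-01  1.60450244e+00 -3.13047264e-04
  1.43389753e+00  8.94811735e-01] [[-0.001 -0.961 -0.277  0.571]
 [-1.     0.001 -0.    -0.303]
 [ 0.     0.277 -0.961  0.402]
 [ 0.     0.     0.     1.   ]] 1.8583
```

View pics/m1.png

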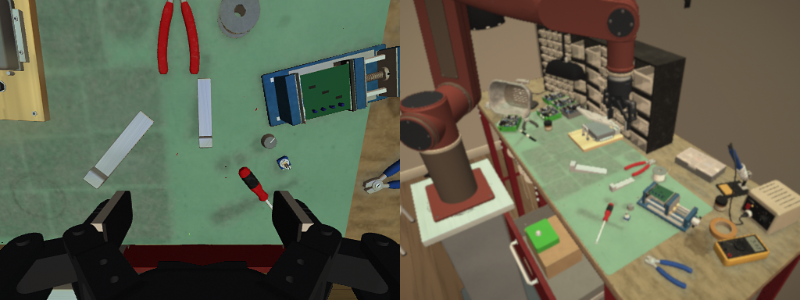

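The wrist view shows wedge B at (260,145) in full-resolution pixels, head towards the robot and nose towards +x. Wedge A is the longer one at (152,190). Next I'll measure B and look at the jig from above.

```bash
cat >> h.py <<'E'
def snap(n,name):
    from plant import get_calibration,get_image
    c=get_calibration(n); p,d=get_image(n); np.savez(f"pics/{name}.npz",p=p,d=d,K=c["intrinsics"],T=c["world_from_camera"]); cv2.imwrite(f"pics/{name}.png",p[:,:,::-1])
def wedge(name,box=((.42,.64),(-.36,-.24))):
    p,d,K,T=load(name);P=cloud(d,K,T);(a,b),(c,e)=box
    hsv=cv2.cvtColor(p,cv2.COLOR_RGB2HSV)
    m=((hsv[...,1]<50)&(hsv[...,2]>90)&(d>0)&(P[...,0]>a)&(P[...,0]<b)&(P[...,1]>c)&(P[...,1]<e)&(P[...,2]>.003)&(P[...,2]<.035)).astype(np.uint8)
    k,l,s,_=cv2.connectedComponentsWithStats(m); i=1+s[1:,4].argmax(); q=P[l==i]
    r=cv2.minAreaRect((q[:,:2]*1000).astype(np.float32)); top=q[q[:,2]>.022]
    rt=cv2.minAreaRect((top[:,:2]*1000).astype(np.float32))
    return r,rt,np.percentile(q[:,2],[2,50,98])
E
python3 - <<'E'
from h import *
from plant import *
print(*wedge("wB"),sep="\n")
movep([0.50,0.03,0.34],[np.pi,0,0]); snap("wrist","wJ"); snap("scene","sc2")
cv2.imwrite("pics/m2.png",np.hstack([cv2.imread("pics/wJ.png")[:, :],cv2.imread("pics/sc2.png")[170:300,130:270].repeat(2,0).repeat(2,1)[:260]if 0 else cv2.copyMakeBorder(cv2.resize(cv2.imread("pics/sc2.png")[180:290,140:270],None,fx=2.2,fy=2.2),0,384-242,0,0,cv2.BORDER_CONSTANT)]))
print(observe()["time_s"])
E
```

```text
((532.9193725585938, -306.6014709472656), (92.1620101928711, 21.95099639892578), 1.9064462184906006)
((0.0, 0.0), (0.0, 0.0), 0.0)
[0.00435084 0.01038222 0.01461015]
3.3417
```

View pics/m2.png

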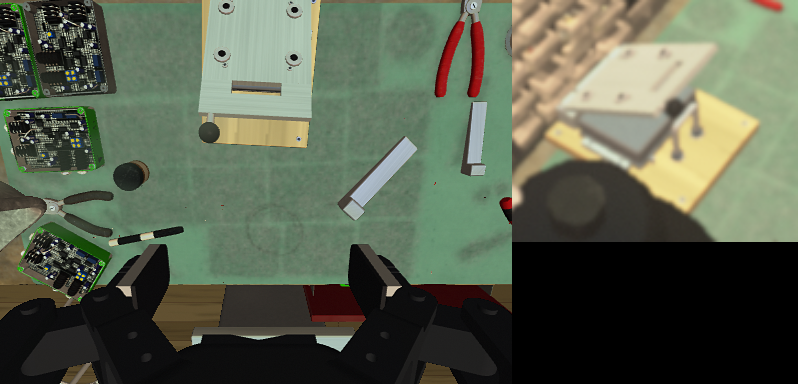

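The knob is at (208,132), the plate is raised, the base front edge runs (200,146)–(308,148), and the slot is at (257,87). Now to measure the jig.

```bash
python3 - <<'E'
from h import *
p,d,K,T=load("wJ");P=cloud(d,K,T);hsv=cv2.cvtColor(p,cv2.COLOR_RGB2HSV)
v,u=np.mgrid[:384,:512]
k=(u>195)&(u<222)&(v>118)&(v<146)&(hsv[...,2]<70)&(P[...,2]>.08)
q=P[k]; print("knob n",k.sum(),q.mean(0).round(4),"zmax",np.percentile(q[:,2],98).round(4),"px",u[k].mean(),v[k].mean())
# plate plane
m=(u>205)&(u<310)&(v<105)&(P[...,2]>.07)&(d>0)&(hsv[...,1]<60)&(hsv[...,2]>120)
q=P[m]; c=np.median(q,0); 
for _ in range(4):
    A=np.c_[q[:,:2],np.ones(len(q))]; s=np.linalg.lstsq(A,q[:,2],rcond=None)[0]; q=q[abs(A@s-q[:,2])<.004]
n=np.array([-s[0],-s[1],1]);n/=np.linalg.norm(n)
print("plate slope ang",np.arccos(n[2]).round(3),"yaw deg",np.degrees(np.arctan2(s[1],s[0])+np.pi).round(2),len(q))
# plywood: base front edge z=.018
w=((hsv[...,0]>10)&(hsv[...,0]<32)&(hsv[...,1]>60)&(hsv[...,2]>120)&(P[...,2]>.008)&(P[...,2]<.026)&(P[...,0]<.72)&(u>190)&(u<330)&(v<165)).astype(np.uint8)
r=P[(w>0)]; print("ply",r.min(0).round(3),r.max(0).round(3))
top=r[abs(r[:,2]-.018)<.004]
import sys
for y in np.arange(-.05,.11,.02):
    t=top[abs(top[:,1]-y)<.004]
    if len(t): print("y",y.round(2),"xmin",np.sort(t[:,0])[:3].round(4))
for x in np.arange(.5,.72,.03):
    t=top[abs(top[:,0]-x)<.004]
    if len(t): print("x",x.round(2),"ymin/max",t[:,1].min().round(4),t[:,1].max().round(4))
# slot edges of plate: plate front edge extents
pm=P[m]; print("plate y ext",pm[:,1].min().round(4),pm[:,1].max().round(4))
# plate lateral edges along rows
for vv in range(5,116,15):
    cc=u[vv][m[vv]]
    if len(cc): print(vv,P[vv,cc.min()].round(4),P[vv,cc.max()].round(4))
E
```

```text
knob n 309 [0.5458 0.078  0.1655] zmax 0.1689 px 208.79611650485438 132.6440129449838
plate slope ang 0.548 yaw deg 357.17 9641
ply [ 0.512 -0.056  0.014] [0.709 0.113 0.022]
y -0.05 xmin [0.5227 0.5245 0.5259]
y -0.03 xmin [0.5138 0.5139 0.5139]
y -0.01 xmin [0.5136 0.5137 0.5138]
y 0.01 xmin [0.5153 0.5154 0.5154]
y 0.03 xmin [0.5167 0.5169 0.5169]
y 0.05 xmin [0.5168 0.5169 0.5169]
y 0.07 xmin [0.5184 0.5184 0.5185]
y 0.09 xmin [0.52   0.52   0.5201]
x 0.53 ymin/max -0.0463 0.0881
x 0.56 ymin/max 0.0767 0.1108
x 0.59 ymin/max -0.0029 0.0653
x 0.62 ymin/max -0.0512 0.1074
x 0.65 ymin/max -0.0524 0.1062
x 0.68 ymin/max -0.055 0.1044
x 0.71 ymin/max -0.0564 0.1029
plate y ext -0.0334 0.0867
5 [0.687  0.0843 0.0745] [ 0.6878 -0.0334  0.0713]
20 [0.6683 0.0857 0.0862] [ 0.6688 -0.0323  0.0834]
35 [0.6498 0.0867 0.0994] [ 0.6507 -0.0313  0.0946]
50 [0.6325 0.0859 0.1092] [ 0.6331 -0.0304  0.1051]
65 [0.6158 0.0852 0.1187] [ 0.6158 -0.0292  0.1171]
80 [0.5992 0.0839 0.1312] [ 0.5995 -0.0286  0.1257]
95 [0.5834 0.0833 0.1395] [ 0.5834 -0.0278  0.135 ]
```

Jig origin is about (0.621, 0.028) with yaw −3.0°. The plate angle is 0.548, and the predicted knob top of 168.6 mm matches the measured 168.9 mm. Next I lower the plate by following the knob's arc with shut fingers.

```bash
cat >> h.py <<'E'
YAW=-.0524; O=np.array([.6213,.028]); DN=[np.pi,0,YAW]
def jig(x,y,z):
    c,s=np.cos(YAW),np.sin(YAW); return [O[0]+c*x-s*y,O[1]+s*x+c*y,z]
def knobtop(th): return jig(.089-.195*np.cos(th),.047,.056+.195*np.sin(th)+.011)
E
python3 - <<'E'
from h import *
from plant import *
gripper_to(0)
p=knobtop(.548); p[2]+=.03; movep(p,DN)
p=knobtop(.548); p[2]+=.006; move_l(p,.1)
f0=observe()["ft_force"]; print(f0.round(2) if hasattr(f0,'round') else f0)
for th in np.r_[np.arange(.52,.06,-.06),np.arange(.04,-.035,-.01)]:
    hit=move_l(knobtop(th),.05 if th>.06 else .012,max_force=5)
    o=observe(); print(round(th,2),hit,np.round(o["ft_force"],2),np.round(o["eef_pos"],4))
    if hit: break
print(o["time_s"])
E
```

```text
[-0.15 -1.19  0.12]
0.52 False [0.42 0.21 1.14] [0.5434 0.0792 0.1636]
0.46 False [-1.05  0.6   1.39] [0.5376 0.0795 0.153 ]
0.4 False [0.12 0.37 0.03] [0.5328 0.0797 0.1424]
0.34 False [ 1.08 -0.5  -0.48] [0.5286 0.0799 0.1315]
0.28 False [0.42 0.86 1.08] [0.525  0.0801 0.1203]
0.22 False [ 0.6  -0.25 -0.02] [0.5221 0.0802 0.109 ]
0.16 False [-0.76 -0.39 -0.49] [0.5199 0.0804 0.0975]
0.1 False [0.13 0.56 0.47] [0.5184 0.0805 0.0859]
0.04 False [ 0.47 -0.44 -0.58] [0.5181 0.0805 0.0748]
0.03 False [-0.38  0.54 -0.4 ] [0.518  0.0805 0.0728]
0.02 False [ 0.43 -1.26  0.4 ] [0.5179 0.0805 0.0708]
0.01 False [ 0.5   0.76 -0.73] [0.5178 0.0805 0.0688]
-0.0 False [-0.07  0.32  0.64] [0.5179 0.0805 0.067 ]
-0.01 True [-1.9  -0.57  6.72] [0.5181 0.0805 0.0667]
10.8
```

The plate is shut: contact came at z = 66.7 mm against the expected 67. Next, over to the wedge for a close look.

```bash
python3 - <<'E'
from h import *
from plant import *
p=list(observe()["eef_pos"]); p[2]=.2; move_l(p,.3)
movep([.44,-.308,.17],[np.pi,0,.033]); gripper_to(.05)
snap("wrist","wB2")
p,d,K,T=load("wB2");P=cloud(d,K,T);hsv=cv2.cvtColor(p,cv2.COLOR_RGB2HSV)
print(*wedge("wB2"),sep="\n")
q=P[(d>0)&(hsv[...,1]<60)&(P[...,2]>.0215)&(P[...,2]<.03)&(abs(P[...,0]-.478)<.03)&(abs(P[...,1]+.307)<.03)]
if len(q): print(len(q),q.min(0).round(4),q.max(0).round(4),cv2.minAreaRect((q[:,:2]*1000).astype(np.float32)))
print(observe()["time_s"])
E
```

```text
((532.804443359375, -306.78021240234375), (92.20298767089844, 21.800981521606445), 1.5008835792541504)
((0.0, 0.0), (0.0, 0.0), 0.0)
[0.00440744 0.00900178 0.01421395]
436 [ 0.4697 -0.3192  0.0224] [ 0.4872 -0.2975  0.0279] ((478.4312438964844, -308.48602294921875), (16.997167587280273, 21.633012771606445), 1.5027014017105103)
13.4583
```

View pics/wB2.png

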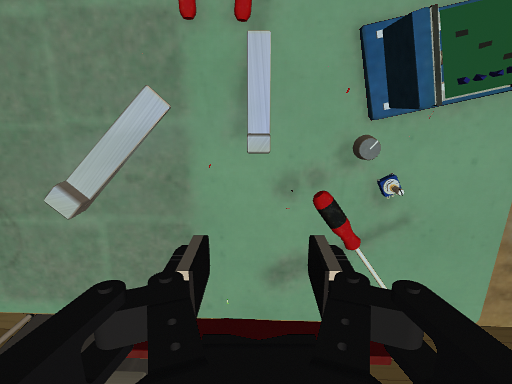

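The head is at (258,143), about (0.478, −0.308), yaw 1.5°. Pick it up there, then check how it hangs in the gripper.

```bash
cat >> h.py <<'E'
def held(name):
    "top-surface line of held wedge in tool-aligned frame"
    from plant import observe
    o=observe(); t=np.array(o["eef_pos"]); yaw=o["tcp_rot"][2]
    p,d,K,T=load(name); P=cloud(d,K,T)-t; c,s=np.cos(yaw),np.sin(yaw)
    L=np.stack([c*P[...,0]+s*P[...,1],-s*P[...,0]+c*P[...,1],P[...,2]],-1)
    hsv=cv2.cvtColor(p,cv2.COLOR_RGB2HSV)
    q=L[(d>0)&(hsv[...,1]<60)&(hsv[...,2]>80)&(L[...,0]>.02)&(L[...,0]<.12)&(abs(L[...,1])<.022)&(abs(L[...,2])<.03)]
    b=q[(q[:,0]<.09)]; s=np.polyfit(b[:,0],b[:,2],1)
    ym=[np.median(q[abs(q[:,0]-x)<.006][:,1]).round(4) for x in (.035,.06,.085)]
    return len(q),"slope",s[0].round(4),"z at .05",np.polyval(s,.05).round(4),"ymid",ym,"xmax",np.percentile(q[:,0],99.5).round(4)
E
python3 - <<'E'
from h import *
from plant import *
R=[np.pi,0,.026]
movep([.4782,-.3083,.08],R)
hit=move_l([.4782,-.3083,.003],.06,max_force=6); z=observe()["eef_pos"][2]
snap("wrist","wg0"); print(hit,z,held("wg0"))
gripper_to(0.0,60); o=observe(); print(o["opening"],o["grasp_force"])
snap("wrist","wg1"); print(held("wg1"))
move_l([.4782,-.3083,.12],.1); snap("wrist","wg2"); print(held("wg2"),observe()["opening"])
print(observe()["time_s"],observe()["eef_pos"])
E
```

```text
False 0.0035242071454232443 (10025, 'slope', np.float64(-0.0899), 'z at .05', np.float64(0.0057), 'ymid', [np.float64(0.0011), np.float64(0.0006), np.float64(0.0005)], 'xmax', np.float64(0.1065))
0.0209621113277392 58.86751240119338
(10238, 'slope', np.float64(-0.0827), 'z at .05', np.float64(0.0056), 'ymid', [np.float64(-0.0007), np.float64(-0.0003), np.float64(-0.0003)], 'xmax', np.float64(0.1068))
(9145, 'slope', np.float64(-0.1021), 'z at .05', np.float64(0.0063), 'ymid', [np.float64(-0.0012), np.float64(-0.0007), np.float64(-0.0003)], 'xmax', np.float64(0.1001)) 0.021082990346184625
17.2 [ 0.47768391 -0.3078694   0.11899753]
```

View pics/wg2.png

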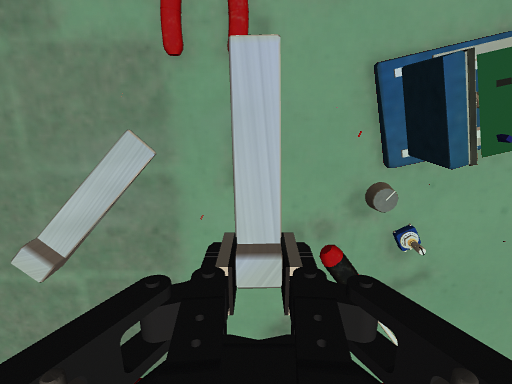

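The wedge is held level, slope −0.10 as expected, nose at (255,36). Carry it to the front of the jig and look at the staple.

```bash
python3 - <<'E'
from h import *
from plant import *
movep(jig(-.185,0,.15),DN); move_l(jig(-.185,0,.085),.1)
snap("wrist","wS"); snap("scene","sc3"); snap("side","si3"); print(held("wS"),observe()["time_s"],observe()["eef_pos"],jig(-.185,0,.085))
p,d,K,T=load("wS");P=cloud(d,K,T)-np.r_[O,0];c,s=np.cos(YAW),np.sin(YAW)
L=np.stack([c*P[...,0]+s*P[...,1],-s*P[...,0]+c*P[...,1],P[...,2]],-1)
m=(d>0)&(L[...,2]>.07)&(L[...,2]<.09)&(abs(L[...,0]+.052)<.02)&(abs(L[...,1])<.04)
q=L[m]; print("bar",len(q),np.percentile(q,[1,50,99],axis=0).round(4))
m=(d>0)&(abs(L[...,0]+.06)<.02)&(abs(L[...,1])<.05)&(L[...,2]<.066)&(L[...,2]>.05); print("plate z",np.median(L[m],0).round(4))
m=(d>0)&(abs(L[...,0]-.02)<.03)&(abs(abs(L[...,1])-.04)<.01)&(L[...,2]<.066)&(L[...,2]>.05); print("plate z mid",np.median(L[m],0).round(4))
a=cv2.imread("pics/wS.png"); b=cv2.resize(cv2.imread("pics/sc3.png")[150:290,130:300],None,fx=1.65,fy=1.65)
b=cv2.copyMakeBorder(b,0,384-b.shape[0],0,0,cv2.BORDER_CONSTANT); cv2.imwrite("pics/m3.png",np.hstack([a,b]))
E
```

```text
(12585, 'slope', np.float64(-0.1002), 'z at .05', np.float64(0.0059), 'ymid', [np.float64(-0.0012), np.float64(-0.0008), np.float64(-0.0004)], 'xmax', np.float64(0.1197)) 19.4667 [0.43738249 0.03757238 0.08590515] [np.float64(0.43655392469066756), np.float64(0.03768956437609507), 0.085]Traceback (most recent call last):
  File "<stdin>", line 8, in <module>
    return _quantile_unchecked(
        a, q, axis, out, overwrite_input, method, keepdims, weights)
    return _ureduce(a,
                    func=_quantile_ureduce_func,
    ...<5 lines>...
                    overwrite_input=overwrite_input,
                    method=method)
    r = func(a, **kwargs)
    result = _quantile(arr,
                       quantiles=q,
    ...<2 lines>...
                       out=out,
                       weights=wgt)
    slices_having_nans = np.isnan(arr[-1, ...])
                                  ~~~^^^^^^^^^
IndexError: index -1 is out of bounds for axis 0 with size 0
```

```bash
python3 - <<'E'
from h import *
from plant import *
move_l(jig(-.15,0,.24),.25)
snap("wrist","wS2")
p,d,K,T=load("wS2");P=cloud(d,K,T)-np.r_[O,0];c,s=np.cos(YAW),np.sin(YAW)
L=np.stack([c*P[...,0]+s*P[...,1],-s*P[...,0]+c*P[...,1],P[...,2]],-1)
def pr(n,m): print(n,m.sum(),np.percentile(L[m],[2,50,98],axis=0).round(4).tolist() if m.any() else "")
pr("bar",(d>0)&(L[...,2]>.07)&(L[...,2]<.095)&(abs(L[...,0]+.052)<.025)&(abs(L[...,1])<.04))
pr("plate R",(d>0)&(abs(L[...,0]-.0)<.06)&(abs(L[...,1]+.045)<.008)&(L[...,2]<.066)&(L[...,2]>.05))
pr("plate L",(d>0)&(abs(L[...,0]-.0)<.06)&(abs(L[...,1]-.045)<.008)&(L[...,2]<.066)&(L[...,2]>.05))
print(observe()["time_s"])
a=cv2.imread("pics/wS2.png"); b=cv2.resize(cv2.imread("pics/sc3.png")[150:290,130:300],None,fx=1.65,fy=1.65)
b=cv2.copyMakeBorder(b,0,384-b.shape[0],0,0,cv2.BORDER_CONSTANT); cv2.imwrite("pics/m3.png",np.hstack([a,b]))
E
```

```text
bar 6 [[-0.0555, -0.0242, 0.0704], [-0.0529, -0.0231, 0.0741], [-0.0515, -0.0229, 0.0751]]
plate R 1420 [[-0.0584, -0.0526, 0.0585], [-0.0207, -0.0449, 0.0601], [0.0141, -0.0373, 0.0642]]
plate L 1420 [[-0.0583, 0.0372, 0.0584], [-0.0205, 0.0449, 0.0601], [0.0141, 0.0527, 0.0643]]
20.3
```

View pics/m3.png

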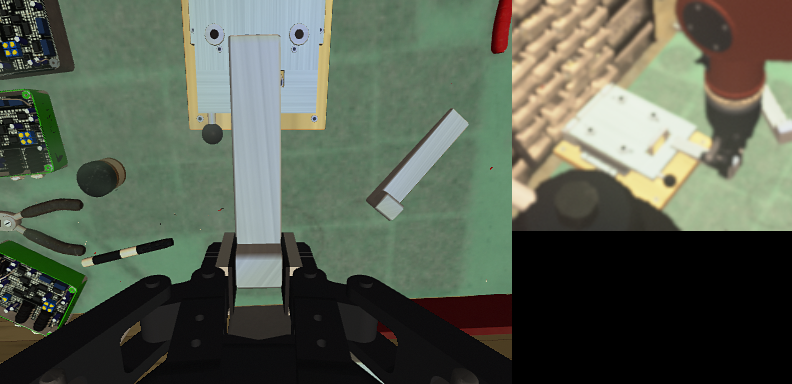

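The plate is flat at 60.1 mm on both sides. The staple's right leg is visible at (281,77), at the expected x and y. Now insert gently, gripped, until the first light contact.

```bash
python3 - <<'E'
from h import *
from plant import *
def st(n,h=None):
    o=observe();e=np.array(o["eef_pos"])-np.r_[O,0];c,s=np.cos(YAW),np.sin(YAW)
    print(n,h,"jig",np.round([c*e[0]+s*e[1],-s*e[0]+c*e[1],e[2]],4),"F",np.round(o["ft_force"],1),"t",round(o["time_s"],1))
move_l(jig(-.185,0,.1),.25); move_l(jig(-.185,0,.065),.08); hold(.2); st("pre")
h=move_l(jig(-.133,0,.065),.05,max_force=4); st("nose in",h)
if not h:
    h=move_l(jig(-.133,0,.0615),.01,max_force=3); st("down",h)
    z=observe()["eef_pos"][2]
    h=move_l(jig(-.07,0,z),.015,max_force=4.5); st("slide",h)
snap("side","si4");snap("wrist","w4");snap("scene","sc4")
E
```

```text
pre None jig [-0.1844 -0.      0.0657] F [ 0.2  0.7 -1.9] t 21.8
nose in False jig [-0.1334  0.      0.0649] F [ 0.  -0.3 -1.1] t 23.0
down True jig [-0.1329  0.      0.0631] F [-0.9  0.7  5.6] t 23.3
slide True jig [-0.0802  0.0001  0.0635] F [-0.6 -0.1  3.7] t 26.4
```

```bash
python3 - <<'E'
from h import *
from plant import *
def st(n,h=None):
    o=observe();e=np.array(o["eef_pos"])-np.r_[O,0];c,s=np.cos(YAW),np.sin(YAW)
    print(n,h,"jig",np.round([c*e[0]+s*e[1],-s*e[0]+c*e[1],e[2]],4),"F",np.round(o["ft_force"],1),"t",round(o["time_s"],1),"open",round(o["opening"],4))
gripper_to(.036); st("open")
move_l(jig(-.080,0,.13),.06); gripper_to(0); movep(jig(-.135,0,.15),DN)
hold(.1); snap("wrist","w5")
p,d,K,T=load("w5");P=cloud(d,K,T)-np.r_[O,0];c,s=np.cos(YAW),np.sin(YAW)
L=np.stack([c*P[...,0]+s*P[...,1],-s*P[...,0]+c*P[...,1],P[...,2]],-1)
m=(d>0)&(L[...,2]>.081)&(L[...,2]<.09)&(abs(L[...,0]+.085)<.03)&(abs(L[...,1])<.02)
print("head",m.sum(),np.percentile(L[m],[2,50,98],axis=0).round(4).tolist() if m.any() else "")
cv2.imwrite("pics/w5.png",p[:,:,::-1]); st("up")
E
```

```text
open None jig [-0.0813  0.0001  0.0625] F [-0.2  0.4 -0.3] t 26.9 open 0.0363
head 862 [[-0.0888, -0.0123, 0.0829], [-0.0799, -0.0015, 0.0857], [-0.0715, 0.0086, 0.087]]
up None jig [-1.343e-01 -1.000e-04  1.501e-01] F [ 0.8  0.5 -0. ] t 29.0 open -0.0005
```

View pics/w5.png

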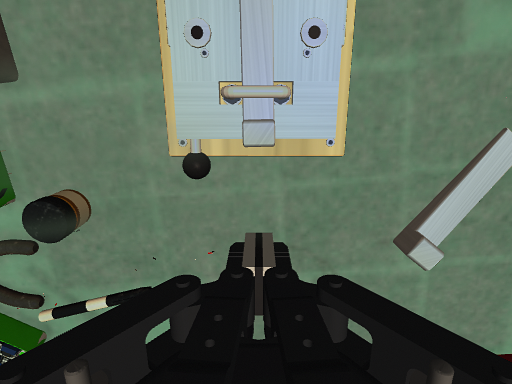

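The wedge lies flat and straight under the crossbar at (257,93), with its head at (258,133). Now push it from behind with shut fingers up to about 13 N.

```bash
python3 - <<'E'
from h import *
from plant import *
def st(n,h=None):
    o=observe();e=np.array(o["eef_pos"])-np.r_[O,0];c,s=np.cos(YAW),np.sin(YAW)
    print(n,h,"jig",np.round([c*e[0]+s*e[1],-s*e[0]+c*e[1],e[2]],4),"F",np.round(o["ft_force"],1),"t",round(o["time_s"],1))
move_l(jig(-.122,-.0012,.12),.15); move_l(jig(-.122,-.0012,.068),.1); hold(.3); st("behind")
h=move_l(jig(-.085,-.0012,.068),.007,max_force=12.3); st("push",h)
hold(.2); st("held")
E
```

```text
behind None jig [-0.1215 -0.0012  0.0686] F [-0.8  0.2 -0. ] t 30.4
push True jig [-0.1006 -0.001   0.0667] F [-0.5 -1.   0.7] t 33.6
held None jig [-0.1012 -0.001   0.0663] F [-0.7 -0.1 -1.1] t 33.8
```

```bash
python3 - <<'E'
from h import *
from plant import *
def st(n,h=None):
    o=observe();e=np.array(o["eef_pos"])-np.r_[O,0];c,s=np.cos(YAW),np.sin(YAW)
    print(n,h,"jig",np.round([c*e[0]+s*e[1],-s*e[0]+c*e[1],e[2]],4),"F",np.round(o["ft_force"],1),"t",round(o["time_s"],1))
move_l(jig(-.106,-.0012,.068),.05); hold(.2); st("back")
h=move_l(jig(-.085,-.0012,.068),.005,max_force=13.3); st("push2",h)
move_l(jig(-.125,-.0012,.07),.08); move_l(jig(-.135,0,.15),.2); hold(.2); snap("wrist","w6"); snap("scene","sc6")
p,d,K,T=load("w6");P=cloud(d,K,T)-np.r_[O,0];c,s=np.cos(YAW),np.sin(YAW)
L=np.stack([c*P[...,0]+s*P[...,1],-s*P[...,0]+c*P[...,1],P[...,2]],-1)
m=(d>0)&(L[...,2]>.081)&(L[...,2]<.09)&(abs(L[...,0]+.085)<.03)&(abs(L[...,1])<.02)
print("head",np.percentile(L[m],[2,50,98],axis=0).round(4).tolist())
m=(d>0)&(abs(L[...,0]+.03)<.04)&(abs(abs(L[...,1])-.045)<.008)&(L[...,2]<.07)&(L[...,2]>.05); print("plate",np.median(L[m],0))
st("end")
E
```

```text
back None jig [-0.106  -0.0012  0.068 ] F [ 0.1 -0.1  0.2] t 34.2
push2 True jig [-0.1007 -0.001   0.0667] F [1.  0.4 0.7] t 36.3
head [[-0.0875, -0.0126, 0.0831], [-0.0786, -0.0021, 0.0856], [-0.0702, 0.0086, 0.0871]]
plate [-0.03223471 -0.03701878  0.06008294]
end None jig [-0.1357 -0.      0.1486] F [ 0.1 -0.1  0.7] t 37.6
```

View pics/w6.png

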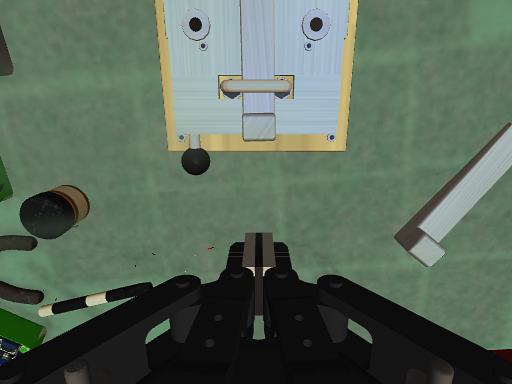

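The wedge moved in about 1.3 mm. The second push stopped at the same spot, so it has jammed with about 74 mm past the bar, inside the 35–78 mm range. The plate is still flat at 60.1 mm and the robot is clear.

```bash
python3 -c "
from plant import *
print(job_done())"
```

```text
the job is handed in; nothing more can be done
None
```

The bushing plate is down flat on the enclosure and the wedge is jammed under the staple's crossbar, with two pushes that stopped at about 12 and 13 N; the job is handed in at about 38 s, and the result of the judging was not shown.

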